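Spent battery round at the office desk

ROBOT

A 7-joint arm with a two-finger parallel gripper is mounted at the origin on the work surface. World frame = base frame: x ahead of the robot, y to its left, z up, the work surface at z = 0. Lengths are in m, angles in degrees, forces in N, time in s.
With the tool pointing down it reaches from about 0.35 to 0.775 m from the base axis. Payload 3.1 kg.
Tool frame: the origin (TCP) lies on the centre line of the jaws, within the pads' length; the fingertips stand 17 mm ahead of it and the grasp point (between the pads) lies 2 mm behind it (robot.tip_reach is the distance from the TCP to the fingertips, in m); z points along the fingers, y is the line along which they close (so a half turn about z gives the same grasp; the last joint's range is limited). The gripper opens to 85 mm and grips with 20 to 120 N. Pads are 22 mm wide; open, the fingers measure 114 mm over their backs; the gripper's body (76 mm by 85 mm) begins 54 mm behind the grasp point. The pads swing forward as they close: fully open they stand 13 mm farther back than shut.
Start: joints at [-75.785, 17.813, 0.802, 86.603, -0.252, 75.585, -1.558], TCP at [0.157, 0.527, 0.248] pointing down, gripper open.
Joint ranges: [-154.91, 154.91], [-16.99, 109.72], [-72.82, 74.43], [7.12, 147.25], [-82.49, 262.49], [11.32, 116.49], [-174.64, 174.64]. Speed limits (degrees/s): [159.86, 159.86, 180, 180, 180, 180, 180].

INTERFACE

Orientations are given as [roll, pitch, yaw] about the fixed x, y, z axes, in that order (R = Rz(yaw) Ry(pitch) Rx(roll)).
In Python, from station import robot, fingers, vision, workorder, recognise gives the robot as it stands. Calls block until the motion is done:
- robot.move_to(position, orientation): joint-space move of the TCP to a pose.
- robot.line_to(position, orientation=None, velocity=0.15, f_stop=None): straight line of the TCP; orientation=None keeps the orientation; velocity is the mean speed in m/s. With f_stop (N) it stops when the force on the tool has changed by that much, and returns True; else False.
- robot.move_j(angles): joint-space move.
- fingers.gripper_to(opening, force=None): opening from 0.0 (shut) to 1.0 (fully open); force is the grip in N (None keeps the last); returns when the fingers have stopped.
- robot.pause(seconds).
- robot.inverse_kinematics(position, orientation): joint angles nearest the present ones, or None.
- vision.grab_frame(name): name is "side" or "top"; returns the picture (400x640x3 uint8, red, green, blue); there is no depth.
- vision.calibration(name): a dict with "mtx" (3x3 intrinsics, pixels), "extrinsics" (4x4, takes a point from world to camera coordinates). Camera axes: x right, y up, looking along -z (the intrinsics and any distortion apply to the point x, -y, -z); pixel columns grow to the right and rows downward; lengths in m; the calibration is good to about 2 mm. A picture is of the moment at which its call begins. calibration takes no time and is no camera call.
A pose or a line that the arm cannot do raises robot.PlanningError and nothing moves.
- workorder.close_job(): hands the job in; it is judged then, once.
Trained networks look in the newest picture that a camera, given by its name, has taken for a name from the list of things; names that differ only in an ending like _2 or _b are one class to them, and where a whole thing is asked for, a point or a joint stands for the part that bears it (a point fixed in the world has none). Each returns a list of dicts, best first, with "p" (0 to 1); they miss things now and then, are a little off and sometimes report something else, mostly with a low value. They report only what shows in the picture. A call takes as long as a camera call.
- recognise(label, camera): "rect" ([centre column, centre row, width, height] in pixels, round what is visible of it).
Readings, each from a call of its own:
- robot.current_time_s(): time.
- robot.current_joint_positions(): joint angles.
- robot.current_dq(): joint speeds.
- robot.current_joint_torque(): joint torques, N m.
- robot.current_tool_pos(): TCP position.
- robot.current_eef_rot(): TCP orientation.
- robot.current_contact_force(): force on the tool from outside, world axes, zero at the start.
- robot.current_torque(): the same for the moment, N m.
- robot.current_finger_gap(): opening from 0.0 (shut) to 1.0 (fully open).
- robot.current_gripper_force(): force on a finger pad.
Only numpy, scipy, OpenCV 4.12 (cv2) and the standard library are available. Lean on these libraries where they do the work, as an engineer would, in place of code of your own. Each camera call takes 0.05 s, during which the arm holds its last target. There are 200 camera calls.

TASK

Clear the spent batteries into the green collecting box. The packs in the torches leak, so nothing of the robot itself may touch them: take the pull hook, draw each pack there is out of its torch by its wire loop, put it in the box, and hang the hook back in its holder. Carry the tin, its loose lid held shut, to stand on the blue mat; there slide the lid back along the tin to uncover the ramp, lift the tin with the lid kept on, tip all the cells into the box, then stand the tin on the mat again and slide the lid fully shut, leaving everything else on the desk alone.

Things in the scene. Friction and masses are not known exactly. Their poses are not given: they have to be found in the camera images.
- stand: Fixed grey stand, 110 x 300 x 18 mm, with three emergency torches standing head down in a row at its own y = -92, 0, +92 mm. Their tail caps are off: each is an upright dark grey tube (70 mm outside, bore 60 mm), open at the top, mouth 130 mm and bore floor 20 mm above the desk. 1 to 3 of them hold a pack. Origin: middle of its underside, on the desk.
- bore_mid (a point): Centre of the mouth (130 mm above the desk) of the middle torch; the other mouths lie 92 mm either way along the stand's y.
- pack_a: Spent pack of the right (stand's y = -92 mm) torch, may be absent. Cylinder 46 mm across, 50 mm tall, about 160 g, stands on the bore floor. On top a rigid 4 mm wire loop in the pack's y-z plane: legs at y = +-16 mm, level top bar (18 mm, along y) centred 76 mm above the underside, 24 mm clear under it; in the torch the bar is 34 mm below the mouth. Origin: centre of the underside.
- pack_b: Spent pack of the middle torch, may be absent. Cylinder 46 mm across, 50 mm tall, about 160 g, stands on the bore floor. On top a rigid 4 mm wire loop in the pack's y-z plane: legs at y = +-16 mm, level top bar (18 mm, along y) centred 76 mm above the underside, 24 mm clear under it; in the torch the bar is 34 mm below the mouth. Origin: centre of the underside.
- pack_c: Spent pack of the left (stand's y = +92 mm) torch, may be absent. Cylinder 46 mm across, 50 mm tall, about 160 g, stands on the bore floor. On top a rigid 4 mm wire loop in the pack's y-z plane: legs at y = +-16 mm, level top bar (18 mm, along y) centred 76 mm above the underside, 24 mm clear under it; in the torch the bar is 34 mm below the mouth. Origin: centre of the underside.
- hook: Pull hook, 145 mm tall, 120 g, upright. Steel 5 mm round shank goes down at its x = -6.5 mm and ends in a square J: bottom along +x to x = +6.5, then the tip rises to 12.5 mm above the origin; between them an 8 mm wide seat, its floor 5 mm above the origin. Origin: lowest point of the J, under the handle's middle. In its holder the origin is 15 mm above the desk.
- hook_grip (a point): Middle of the hook's flat red handle, 120 mm above the hook's origin. The handle is 50 mm along the hook's x, 16 mm thick along its y (grip across this), 50 mm high (95 to 145 mm above the origin); below it a 50 x 50 mm flange, 5 mm thick, underside 90 mm above the origin.
- holder: Fixed grey upright square tube, 44 mm outside, 36 mm inside, rim 105 mm above the desk, open at the top, on a 90 mm foot plate. The hook's flange rests on its rim, shank and J hanging inside. Origin: centre of the underside, on the desk.
- box: Green open-topped collecting box for spent batteries, loose, 0.9 kg: 170 (x) x 240 (y) x 100 mm high, walls and floor 4 mm. Origin: centre of the underside. It may get knocked aside.
- mat: Fixed blue mat, 200 (x) x 170 (y) x 3 mm. Origin: centre of its underside, on the desk.
- tin: Loose aluminium scoop tin, 200 g, 148 (x) x 62 (y) x 42 mm high, walls 2.5 mm, open top; three loose cells inside. Flat floor from the back wall (x = -74 mm) to x = +12, then a ramp rises at 27 degrees to the pouring lip at x = +74. Cells roll out over the +x end at a tip of 50 to 60 degrees. Origin: centre of the underside; 3 mm above the desk when on the mat.
- tin_lip (a point): Middle of the tin's pouring lip: x = +74, z = 34 mm in the tin's frame.
- lid: Loose orange lid, 80 g, 2.5 mm plate 151 x 62 mm (y = -27.5 to +34.5) on the tin's rim, axes as the tin's. Shut, its origin (plate underside) is at the tin's x = 0, y = 0, z = 42 mm. A lip behind the tin's back wall stops it going forward; a lug inside the +y wall guides it; it slides back (-x) up to 53 mm, with slight friction. Slide it 45 mm or more to clear the ramp.
- lid_knob (a point): Centre of the black bar knob on the lid: 40 (x) x 14 (y) x 20 mm high, at lid x = +12, y = 0, from 2.5 to 22.5 mm above the lid's origin. Pinch it across y to slide the lid.
- lid_skirt (a point): Middle of the outer face of the lid's skirt: 2.5 mm thick, all along the lid's +y side, hanging 22 mm down outside the tin's wall with 1 mm play. There is no skirt on -y, so fingers closed across tin and skirt (66 mm: tin's y = -31 to +34.5, upper 20 mm) press the lid to the tin and hold both.
- cell_a: Spent round cell, 26 mm diameter, 50 mm long along its own y, 65 g, inside the tin at first. Origin: its centre.
- cell_b: Spent round cell, 26 mm diameter, 50 mm long along its own y, 65 g, inside the tin at first. Origin: its centre.
- cell_c: Spent round cell, 26 mm diameter, 50 mm long along its own y, 65 g, inside the tin at first. Origin: its centre.
- stapler: Blue and black stapler, 145 mm long, lying on the desk. Bystander: leave where it is. Origin: centre of the underside.
- mug: White mug, 80 mm across, 92 mm high. Bystander: leave where it is. Origin: centre of the underside.
- tape: Black tape dispenser, 150 x 62 mm, 90 mm high. Bystander: leave where it is. Origin: centre of the underside.
- case: Dark red spectacle case, 158 x 62 x 36 mm. Bystander: leave where it is. Origin: centre of the underside.
- cap_a: Orange tail cap of a torch, 72 mm across, 24 mm high. Bystander: leave where it is. Origin: centre of the underside.
- cap_b: Another orange tail cap, the same. Bystander: leave where it is. Origin: centre of the underside.

How it is judged (in metres and radians):
On the way, in this order (a step that is already met when the one before it is completed fails the run):
1. the tin, still shut, stands on the mat (x of tin in the frame of mat between -0.06 and 0.06 m and y of tin in the frame of mat between -0.06 and 0.06 m and height (world z) of tin below 0.01 m and angle between tin's own z axis and vertical below 0.1 rad and x of lid in the frame of tin between -0.01 and 0.006 m and y of lid in the frame of tin between -0.004 and 0.004 m and z of lid in the frame of tin between 0.036 and 0.048 m and angle between the z axis of lid and the z axis of tin, either way round below 0.12 rad), for 0.2 s.
2. the lid is slid back at least 35 mm, the tin standing on the mat (x of tin in the frame of mat between -0.06 and 0.06 m and y of tin in the frame of mat between -0.06 and 0.06 m and height (world z) of tin below 0.01 m and angle between tin's own z axis and vertical below 0.1 rad and x of lid in the frame of tin between -0.066 and -0.035 m and y of lid in the frame of tin between -0.004 and 0.004 m and z of lid in the frame of tin between 0.036 and 0.048 m and angle between the z axis of lid and the z axis of tin, either way round below 0.12 rad), for 0.2 s.
3. the tin, the slid-back lid kept on it, is tipped with its lip over the box (x of lid in the frame of tin between -0.066 and -0.035 m and y of lid in the frame of tin between -0.004 and 0.004 m and z of lid in the frame of tin between 0.036 and 0.048 m and angle between the z axis of lid and the z axis of tin, either way round below 0.12 rad and angle between tin's own z axis and vertical above 0.6 rad and height (world z) of tin above 0.05 m and x of tin_lip in the frame of box between -0.083 and 0.083 m and y of tin_lip in the frame of box between -0.118 and 0.118 m), for 0.1 s.
At the end, for the whole second after the job is handed in: Every pack and all three cells lie inside the box, which stands upright; the tin stands upright on the mat (centre within 60 mm of the mat's centre along each side) with its lid shut to within 10 mm; the hook hangs upright in its holder; all at rest (all of step 1 and x of pack_a in the frame of box between -0.083 and 0.083 m and y of pack_a in the frame of box between -0.118 and 0.118 m and z of pack_a in the frame of box between 0 and 0.095 m and x of pack_b in the frame of box between -0.083 and 0.083 m and y of pack_b in the frame of box between -0.118 and 0.118 m and z of pack_b in the frame of box between 0 and 0.095 m and x of pack_c in the frame of box between -0.083 and 0.083 m and y of pack_c in the frame of box between -0.118 and 0.118 m and z of pack_c in the frame of box between 0 and 0.095 m and x of cell_a in the frame of box between -0.083 and 0.083 m and y of cell_a in the frame of box between -0.118 and 0.118 m and z of cell_a in the frame of box between 0 and 0.095 m and x of cell_b in the frame of box between -0.083 and 0.083 m and y of cell_b in the frame of box between -0.118 and 0.118 m and z of cell_b in the frame of box between 0 and 0.095 m and x of cell_c in the frame of box between -0.083 and 0.083 m and y of cell_c in the frame of box between -0.118 and 0.118 m and z of cell_c in the frame of box between 0 and 0.095 m and angle between box's own z axis and vertical below 0.08 rad and horizontal distance between hook and holder below 0.015 m and height (world z) of hook between 0.008 and 0.022 m and angle between hook's own z axis and vertical below 0.15 rad and linear speed of each of pack_a, pack_b, pack_c, cell_a, cell_b, cell_c, tin, lid, hook, box below 0.03 m/s); the robot touches nothing.
It fails at once if the fingers or the arm touch a battery pack (contact force between any of the fingers, the arm and pack_a above 0.5 N or contact force between any of the fingers, the arm and pack_b above 0.5 N or contact force between any of the fingers, the arm and pack_c above 0.5 N).
It fails at once if the tin's lid is open (more than 15 mm) or off while the tin is more than 45 cm from the mat (horizontal distance between tin and mat above 0.45 m and (x of lid in the frame of tin below -0.015 m or x of lid in the frame of tin above 0.015 m or z of lid in the frame of tin above 0.055 m or z of lid in the frame of tin below 0.03 m or y of lid in the frame of tin above 0.015 m or y of lid in the frame of tin below -0.015 m)).
It fails at once if a bystander is moved more than 40 mm (distance of any of stapler, mug, tape, case, cap_a, cap_b from where it was at the start of the episode above 0.04 m).
Of pack_a, pack_b, pack_c only 1 to 3 are there at a start; the rules pass over those that are not, and their reading is None.
At some moment in a run one of box may be knocked a few centimetres aside while the robot is not near it.
Once in a run the grip may slacken for a moment while it holds something.
It also fails if it takes over 210 s, if anything falls off the work surface, if the arm or the gripper's body presses on something with over 40 N, if the wrist force passes 120 N, or if a joint passes its speed limit or range.

## Working session

There is one attempt and no reset: what is moved stays moved. The work goes in short steps, each a Python script; the robot and the scene stay as the last script left them, time stands still between calls to the robot, and variables do not carry over. Pictures are saved under pics/ and viewed, at most 14 in all, crops included, and the job is handed in when it is done.

```bash
mkdir -p pics; ls; python3 - <<'E'
from station import robot, fingers, vision, workorder, recognise
import cv2, numpy as np
for c in ("top","side"):
    im=vision.grab_frame(c); cv2.imwrite(f"pics/{c}0.png",im[:,:,::-1])
    k=vision.calibration(c); print(c,{a:(np.round(b,4).tolist() if hasattr(b,'shape') or isinstance(b,list) else b) for a,b in k.items()})
    for n in ["stand","pack_a","hook","hook_grip","holder","box","mat","tin","lid","lid_knob"]:
        print(n,[(np.round(d["rect"]).astype(int).tolist(),round(d["p"],2)) for d in recognise(n,c)[:3]])
print(robot.current_time_s())
E
```

```text
pics
top {'mtx': [[487.472, 0.0, 310.8782], [0.0, 487.472, 199.8155], [0.0, 0.0, 1.0]], 'extrinsics': [[-0.0071, -0.9999, -0.01, 0.0244], [0.9814, -0.0088, 0.1916, -0.53], [-0.1917, -0.0085, 0.9814, -1.3538], [0.0, 0.0, 0.0, 1.0]]}
stand [([266, 162, 101, 47], 0.87)]
pack_a [([363, 127, 38, 39], 0.56), ([293, 163, 18, 12], 0.5)]
hook [([389, 157, 22, 25], 0.56), ([417, 148, 25, 26], 0.5)]
hook_grip [([387, 158, 22, 20], 0.55)]
holder [([382, 174, 38, 30], 0.74), ([295, 163, 13, 13], 0.32)]
box [([300, 236, 91, 71], 0.59)]
mat [([431, 219, 64, 66], 0.87)]
tin [([299, 234, 93, 72], 0.7)]
lid [([200, 226, 37, 56], 0.86), ([231, 288, 57, 32], 0.67), ([296, 162, 15, 12], 0.15)]
lid_knob [([200, 225, 38, 56], 0.88)]
side {'mtx': [[418.0763, 0.0, 323.9335], [0.0, 418.0763, 200.9619], [0.0, 0.0, 1.0]], 'extrinsics': [[-0.8502, -0.5261, 0.0179, 0.4564], [0.3095, -0.4721, 0.8255, -0.255], [-0.4258, 0.7074, 0.5642, -1.2638], [0.0, 0.0, 0.0, 1.0]]}
stand [([268, 230, 84, 80], 0.78), ([284, 296, 44, 38], 0.45)]
pack_a []
hook [([285, 285, 40, 36], 0.48)]
hook_grip []
holder [([325, 191, 16, 18], 0.49)]
box [([345, 232, 84, 64], 0.68)]
mat [([400, 193, 15, 14], 0.63)]
tin [([282, 295, 46, 43], 0.77), ([414, 213, 27, 34], 0.24)]
lid [([284, 284, 45, 37], 0.92), ([415, 213, 27, 34], 0.68), ([268, 228, 86, 76], 0.3)]
lid_knob [([285, 284, 45, 44], 0.95)]
1.1
```

```bash
python3 - <<'E'
import cv2
a=cv2.imread("pics/top0.png"); cv2.imwrite("pics/top0c.png",cv2.resize(a[100:330,160:480],None,fx=2.5,fy=2.5,interpolation=cv2.INTER_CUBIC))
a=cv2.imread("pics/side0.png"); cv2.imwrite("pics/side0c.png",cv2.resize(a[130:370,180:500],None,fx=2.5,fy=2.5,interpolation=cv2.INTER_CUBIC))
E
```

```text
(no output)
```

View pics/top0c.png

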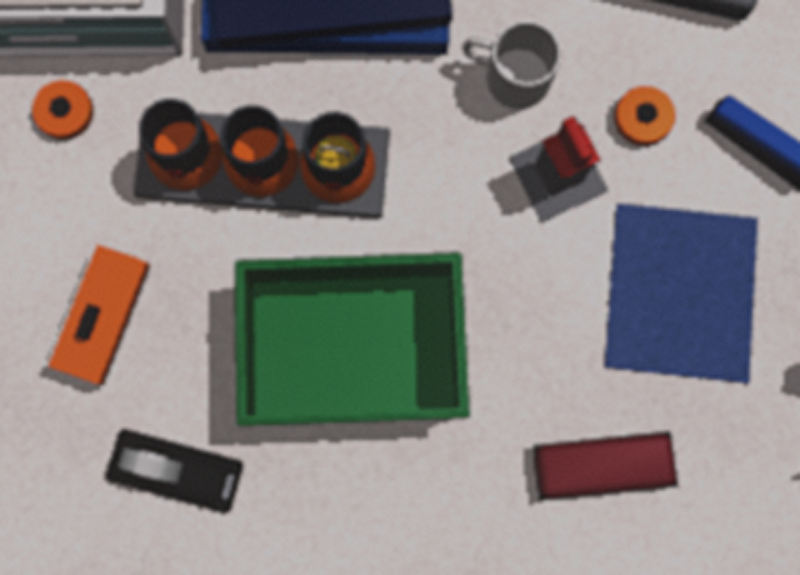

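View pics/side0c.png

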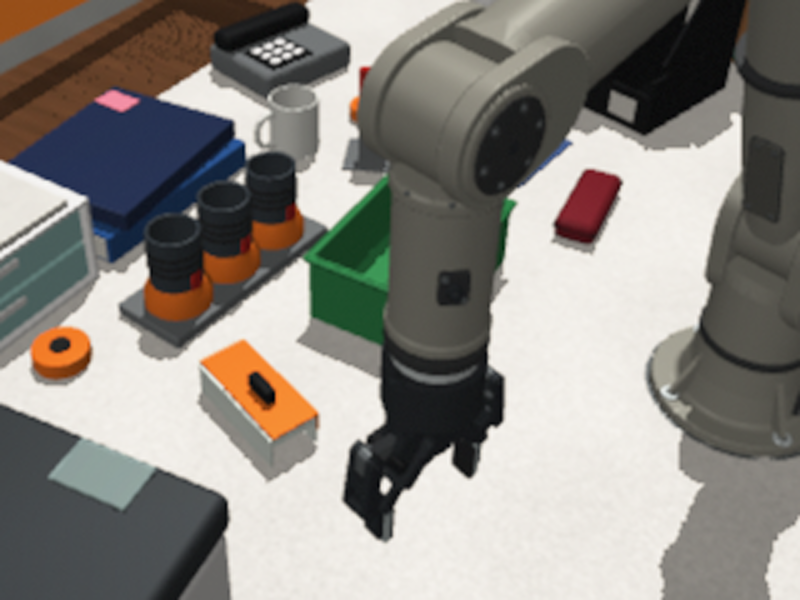

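The top view shows one yellow pack in the right torch (crop ≈ 338,150), with the left and middle bores empty (orange floor). The tin at (99,315) has its knob toward the robot, so tin +x points toward the base. The red handle is at (573,150), the box at (352,340) and the mat at (682,293). The side view confirms that no skirt faces +y world.

```bash
cat > h.py <<'E'
from station import robot, fingers, vision, workorder, recognise
import cv2, numpy as np
from scipy.spatial.transform import Rotation as Rn
def unproj(px,z,cam="top"):
    k=vision.calibration(cam); K=np.array(k["mtx"]); E=np.array(k["extrinsics"]); R,t=E[:3,:3],E[:3,3]
    px=np.atleast_2d(np.asarray(px,float)); p=np.c_[px,np.ones(len(px))]@np.linalg.inv(K).T
    d=(p*[1,-1,-1])@R; C=-R.T@t
    return (C+d*((z-C[2])/d[:,2])[:,None])[:,:2]
def proj(P,cam="top"):
    k=vision.calibration(cam); K=np.array(k["mtx"]); E=np.array(k["extrinsics"])
    q=(np.atleast_2d(P)@E[:3,:3].T+E[:3,3])*[1,-1,-1]; q=q@K.T; return q[:,:2]/q[:,2:]
def mask(im,col):
    h=cv2.cvtColor(im,cv2.COLOR_RGB2HSV).astype(int); H,S,V=h[...,0],h[...,1],h[...,2]
    r={"orange":(H>4)&(H<18)&(S>150)&(V>90),"blue":(H>100)&(H<125)&(S>100),"red":((H<4)|(H>174))&(S>150),"green":(H>50)&(H<90)&(S>100)}[col]
    return r.astype(np.uint8)
def rect(im,col,roi,z,cam="top"):
    x0,y0,x1,y1=roi; m=np.zeros(im.shape[:2],np.uint8); m[y0:y1,x0:x1]=mask(im,col)[y0:y1,x0:x1]
    n,l,st,_=cv2.connectedComponentsWithStats(m); i=1+np.argmax(st[1:,4])
    c=max(cv2.findContours((l==i).astype(np.uint8),cv2.RETR_EXTERNAL,cv2.CHAIN_APPROX_NONE)[0],key=len)[:,0]
    (cx,cy),(w,hh),a=cv2.minAreaRect((unproj(c,z,cam)*1000).astype(np.float32))
    if hh>w: w,hh,a=hh,w,a+90
    return np.round([cx/1000,cy/1000,w,hh,a],4)   # centre, long, short (mm), long-axis angle deg
def box_now(im): return rect(im,"green",(200,170,420,300),0.1)
def down(yaw): return [180,0,yaw]
def log(s): print(s,np.round(robot.current_tool_pos(),4),"f",np.round(robot.current_contact_force(),1),"gap",round(robot.current_finger_gap(),3),"gf",round(robot.current_gripper_force(),1),"t",round(robot.current_time_s(),1))
E
python3 - <<'E'
from h import *
im=cv2.imread("pics/top0.png")[:,:,::-1].copy()
print("lid",rect(im,"orange",(170,190,225,260),0.0445))
print("mat",rect(im,"blue",(395,175,470,260),0.003))
print("handle",rect(im,"red",(370,140,405,180),0.16))
print("box",box_now(im))
kn=unproj([160+88/2.5,100+323/2.5],0.065); print("knob",kn)
print("foot corners",unproj(np.array([[510,157],[543,222],[607,188]])/2.5+[160,100],0.005))
print("stand corners",unproj(np.array([[195-58,198],[382,217],[389,129]])/2.5+[160,100],0.018))
print("caps",unproj(np.array([[61,109],[645,114]])/2.5+[160,100],0.024))
cv2.imwrite("pics/z1.png",np.hstack([cv2.resize(im[135:190,272:322,::-1],(500,550),interpolation=cv2.INTER_CUBIC)]))
E
```

```text
lid [  0.4595   0.3417 148.1582  64.1552 160.3476]
mat [  0.4862  -0.3379 193.8452 164.2579 173.2952]
handle [ 0.6266 -0.2002 52.7525 15.9574 23.838 ]
box [4.228000e-01 5.080000e-02 2.479328e+02 1.789477e+02 9.145800e+01]
knob [[0.44582  0.347728]]
foot corners [[ 0.65172019 -0.14071684]
 [ 0.57099533 -0.17787685]
 [ 0.61207337 -0.25603602]]
stand corners [[0.60193711 0.30659364]
 [0.57600402 0.01446671]
 [0.68444093 0.00519105]]
caps [[ 0.71168313  0.40058019]
 [ 0.69824182 -0.30193258]]
```

View pics/z1.png

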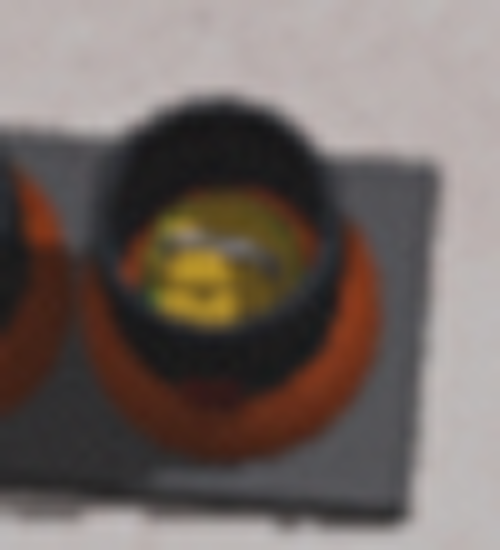

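```bash
python3 - <<'E'
from h import *
im=cv2.imread("pics/top0.png")[:,:,::-1]
e=unproj(np.array([[165,238],[275,263],[218,248]])/10+[272,135],0.094); print("bar ends",e,"ang",np.degrees(np.arctan2(*(e[0]-e[1])[::-1])))
print("mouth",unproj(np.array([222,214])/10+[272,135],0.13))
print("mug",unproj(np.array([525,50])/2.5+[160,100],0.092), "stand c",unproj(np.array([[137,198],[389,129]])/2.5+[160,100],0.018).mean(0))
print(robot.current_eef_rot())
fingers.gripper_to(1.0,60)
for y in (24.5,-155.5):
    print(y, robot.inverse_kinematics([0.631,-0.199,0.25],down(y)))
robot.move_to([0.35,0.30,0.35],down(0)); robot.move_to([0.631,-0.199,0.27],down(24.5))
robot.line_to([0.631,-0.199,0.133],velocity=0.1,f_stop=15); log("at")
im=vision.grab_frame("side"); cv2.imwrite("pics/s1.png",cv2.resize(im[150:260,260:420,::-1],None,fx=4,fy=4,interpolation=cv2.INTER_CUBIC))
E
```

```text
bar ends [[0.64117067 0.08253901]
 [0.63351193 0.05129539]
 [0.63807962 0.06747529]] ang 76.22669199678849
mouth [[0.63765024 0.06476959]]
mug [[ 0.75542164 -0.15248764]] stand c [0.64318902 0.15589234]
[1.79995991e+02 3.98079734e-04 1.63396582e+02]
24.5 [-16.731396    44.23455433  67.10289676  67.79195154 -39.99739412
  91.11891806 -23.68857349]
-155.5 [-11.53910208  38.51579674  52.1370204   67.55967658 -29.49635606
  86.8699948  149.91353113]
at [ 0.6314 -0.1994  0.1339] f [-0.7 -0.3 -0.4] gap 1.0 gf 0.0 t 6.8
```

View pics/s1.png

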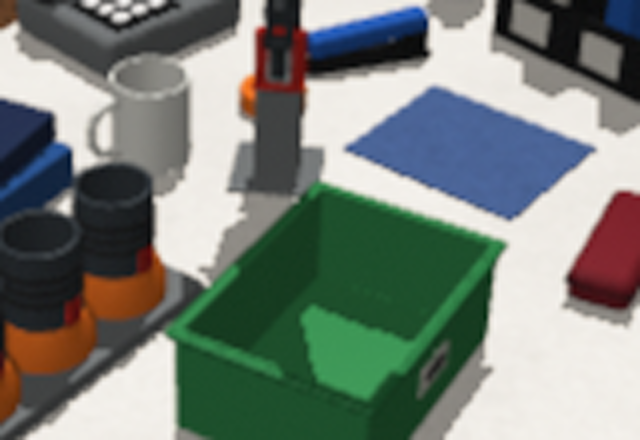

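```bash
python3 - <<'E'
from h import *
fingers.gripper_to(0.0,60); log("grip")
p=robot.current_tool_pos()
robot.line_to([p[0],p[1],0.30],velocity=0.12); log("up")
robot.move_to([0.40,0.36,0.40],down(31.7)); log("show")
im=vision.grab_frame("side")
tcp=np.array(robot.current_tool_pos()); o=tcp+[0,0,0.002-0.12]
u=np.array([np.cos(np.radians(31.7)),np.sin(np.radians(31.7)),0])
c=proj([o])[0]; q=proj([o,o+[0,0,.05],o-.0065*u+[0,0,.05],o+.0065*u,o+[0,0,.12]],"side"); print(q)
x,y=q[0].astype(int); cv2.imwrite("pics/s2.png",cv2.resize(im[y-60:y+15,x-40:x+40,::-1],None,fx=8,fy=8,interpolation=cv2.INTER_CUBIC)); print(x-40,y-60)
E
```

```text
grip [ 0.6311 -0.1992  0.1331] f [ 0.5 -0.8 -0.4] gap 0.179 gf 58.5 t 7.5
up [ 0.6308 -0.1988  0.299 ] f [ 0.1 -0.  -1.2] gap 0.178 gf 58.4 t 9.1
show [0.4007 0.3589 0.4   ] f [ 0.3 -0.1 -0.3] gap 0.18 gf 58.4 t 11.3
[[296.0584373  228.64139781]
 [295.64289063 212.05404084]
 [298.3801346  212.095016  ]
 [293.39649129 228.60254135]
 [295.01982736 187.18325297]]
256 168
```

View pics/s2.png

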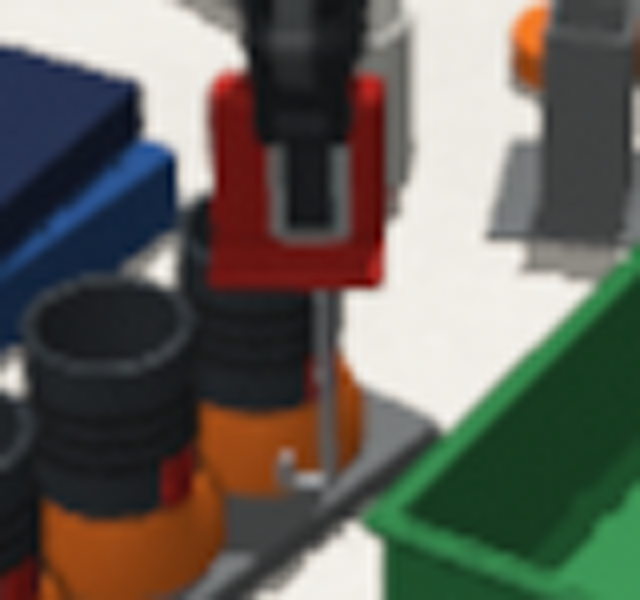

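The shank is on the image's right and the tip on its left, so hook +x is tool +x. The handle sits about 4 mm toward +x of the jaw centre. Next I hook the pack.

```bash
cat > hk.py <<'E'
from h import *
d=0.0037; Y=-14.0; u=np.array([np.cos(np.radians(Y)),np.sin(np.radians(Y)),0])
bar=np.array([0.6376,0.0672,0])
def at(s,oz): return (bar+(s-d)*u+[0,0,oz+0.118]).tolist()  # hook origin at bar+s along hook x, height oz
E
python3 - <<'E'
from hk import *
robot.move_to(at(-.016,.22),down(Y)); log("above")
robot.line_to(at(-.016,.14),velocity=.1)
s=robot.line_to(at(-.016,.0755),velocity=.04,f_stop=3); log(f"down {s}")
if not s:
    s=robot.line_to(at(.003,.0755),velocity=.03,f_stop=4); log(f"across {s}")
    p=robot.current_tool_pos(); s=robot.line_to([p[0],p[1],.118+.10],velocity=.03,f_stop=8); log(f"lift {s}")
E
```

```text
above [0.6186 0.0741 0.3381] f [-0.5  0.6 -1.1] gap 0.18 gf 58.4 t 12.7
down False [0.6187 0.0719 0.1938] f [-0.2 -0.9 -1.1] gap 0.181 gf 58.4 t 15.4
across False [0.6369 0.0673 0.1934] f [-0.7  0.1 -0.7] gap 0.182 gf 58.4 t 16.2
lift False [0.6367 0.0674 0.2177] f [ 0.8  0.3 -2.1] gap 0.176 gf 58.5 t 17.1
```

```bash
python3 - <<'E'
from hk import *
p=robot.current_tool_pos(); robot.line_to([p[0],p[1],.118+.235],velocity=.06); log("up"); robot.pause(.3); log("up")
im=vision.grab_frame("side"); 
x,y=proj([[p[0],p[1],.2]],"side")[0].astype(int); cv2.imwrite("pics/s3.png",cv2.resize(im[y-50:y+60,x-60:x+100,::-1],None,fx=4,fy=4,interpolation=cv2.INTER_CUBIC))
im=vision.grab_frame("top"); cv2.imwrite("pics/top3.png",im[:,:,::-1]); print(box_now(im), [ (r["rect"],r["p"]) for r in recognise("box","top")[:2]])
E
```

```text
up [0.6366 0.0674 0.3527] f [-0.2  0.1 -2.2] gap 0.187 gf 58.5 t 19.6
up [0.6367 0.0674 0.3529] f [ 0.3  0.  -2.8] gap 0.183 gf 58.5 t 19.9
[4.229000e-01 4.810000e-02 2.425737e+02 1.793216e+02 9.152320e+01] [([302.6, 232.8, 91.2, 72.1], 0.76)]
```

View pics/s3.png

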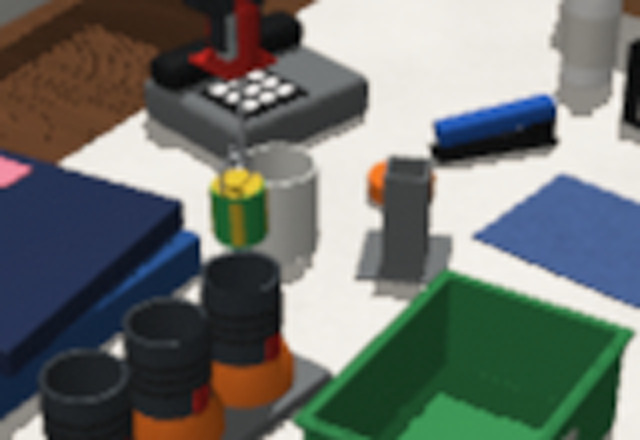

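The pack hangs on the hook above its torch and the box hasn't moved. I set it down in the left part of the box and hang the hook back.

```bash
python3 - <<'E'
from hk import *
tx,ty=0.43,0.112
robot.line_to([tx,ty,.353],velocity=.12); robot.pause(.5)
robot.line_to([tx,ty,.118+.085],velocity=.1)
s=robot.line_to([tx,ty,.118+.062],velocity=.03); robot.pause(.3); log("low")
p=np.array(robot.current_tool_pos())
robot.line_to((p-.019*u).tolist(),velocity=.03); log("off")
p=np.array(robot.current_tool_pos())
robot.line_to([p[0],p[1],.118+.11],velocity=.04); log("up1")
robot.line_to([p[0],p[1],.36],velocity=.15)
im=vision.grab_frame("side"); x,y=proj([[tx,ty,.1]],"side")[0].astype(int); cv2.imwrite("pics/s4.png",cv2.resize(im[y-80:y+40,x-80:x+80,::-1],None,fx=4,fy=4,interpolation=cv2.INTER_CUBIC))
E
```

```text
low [0.4301 0.112  0.1801] f [ 0.9  0.5 -0.8] gap 0.183 gf 58.5 t 25.3
off [0.4117 0.1168 0.1802] f [-0.7  0.2 -0.5] gap 0.183 gf 58.5 t 26.1
up1 [0.4115 0.1167 0.2278] f [-0.2 -0.4 -1.3] gap 0.182 gf 58.5 t 27.4
```

View pics/s4.png

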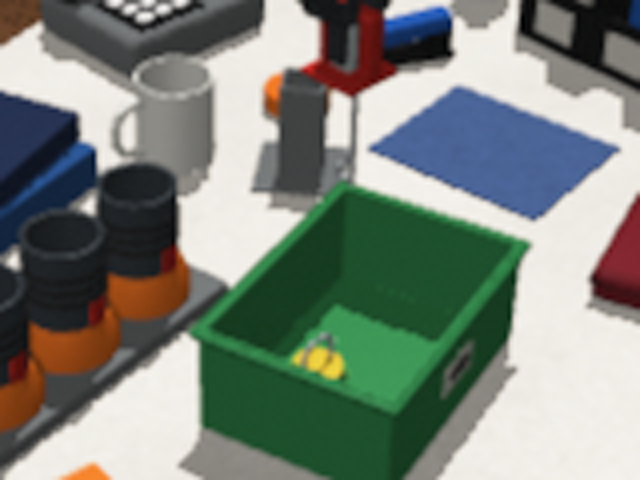

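The pack stands upright in the box and the hook is free. Next I hang the hook back and fetch the tin.

```bash
python3 - <<'E'
from h import *
robot.move_to([0.6311,-0.1990,0.32],down(24.5))
robot.line_to([0.6311,-0.1992,0.27],velocity=.1)
s=robot.line_to([0.6311,-0.1992,0.1335],velocity=.07,f_stop=8); log(f"hang {s}")
fingers.gripper_to(1.0,60); log("open")
robot.line_to([0.6311,-0.1992,0.30],velocity=.15)
# tin
Y=160.3
robot.move_to([0.4585,0.3455,0.20],down(Y)); log("above tin")
im=vision.grab_frame("side"); x,y=proj([[.459,.345,.08]],"side")[0].astype(int); 
a=cv2.resize(im[y-60:y+50,x-50:x+60,::-1],(550,550),interpolation=cv2.INTER_CUBIC)
x,y=proj([[.63,-.2,.1]],"side")[0].astype(int); b=cv2.resize(im[y-25:y+30,x-12:x+13,::-1],(250,550),interpolation=cv2.INTER_CUBIC)
cv2.imwrite("pics/s5.png",np.hstack([a,b]))
im=vision.grab_frame("top"); print("handle",rect(im,"red",(370,140,405,180),0.16)); print("box",box_now(im))
E
```

```text
hang False [ 0.6313 -0.1994  0.1339] f [-0.1  0.1 -1.2] gap 0.179 gf 58.6 t 32.7
open [ 0.6311 -0.1992  0.1335] f [-0.   0.3  0.6] gap 1.005 gf 0.0 t 33.4
above tin [0.4598 0.3441 0.2003] f [0.9 0.1 0.1] gap 1.003 gf 0.0 t 36.7
handle [ 0.6262 -0.1991 52.7527 15.9765 23.8475]
box [4.228000e-01 5.100000e-02 2.477133e+02 1.786438e+02 9.154180e+01]
```

View pics/s5.png

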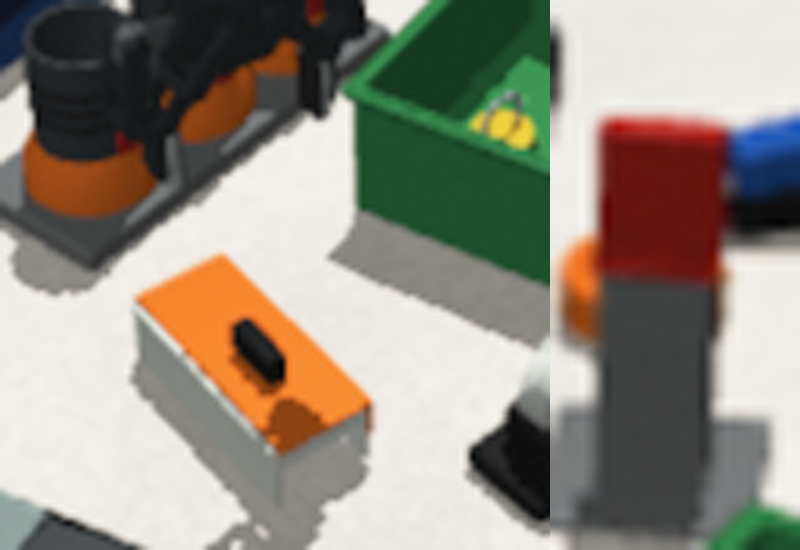

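```bash
cat > pour.py <<'E'
from h import *
GX,GZ=-0.006,0.024
def tin_tool(o,psi,th,gx=GX,gz=GZ):
    """TCP pose for tin origin o, yaw psi, tip th, held at tin (gx,0,gz)"""
    Rt=Rn.from_euler("ZY",[psi,th],degrees=True)
    return (np.array(o)+Rt.apply([gx,0,gz])).tolist(), (Rt*Rn.from_euler("x",180,degrees=True)).as_euler("xyz",degrees=True).tolist()
def lip_pose(lip,psi,th):
    Rt=Rn.from_euler("ZY",[psi,th],degrees=True)
    return tin_tool(np.array(lip)-Rt.apply([.074,0,.034]),psi,th)
E
python3 - <<'E'
from pour import *
M=[0.4862,-0.3379,.003]
for psi in (140,150,160,170): 
    q=robot.inverse_kinematics(*tin_tool(M,psi,0)); print(psi, None if q is None else np.round(q))
for psi in (150,165,180,195):
    for th in (0,40,60,65):
        q=robot.inverse_kinematics(*lip_pose([.445,.015,.125],psi,th)); print(psi,th, None if q is None else np.round(q))
E
```

```text
140 [  3.  43.  46.  95. -35.  58. 111.]
150 [  3.  43.  46.  95. -35.  58. 121.]
160 [  3.  42.  45.  95. -35.  57. 130.]
170 [  3.  42.  45.  95. -34.  57. 140.]
150 0 [-31.  25.  42. 104. -19.  59.  78.]
150 40 [-60.   2.  42. 132.  60.  32.  -7.]
150 60 [-62.   6.  29. 144.  94.  49. -54.]
150 65 [-64.  10.  26. 146.  97.  54. -63.]
165 0 [-30.  24.  38. 103. -17.  59.  89.]
165 40 [-53.  -2.  39. 135.  64.  22.   6.]
165 60 None
165 65 None
180 0 [-29.  24.  33. 102. -15.  58. 100.]
180 40 [-72.  -8.  63. 137.  61.  13.  27.]
180 60 None
180 65 None
195 0 [-28.  23.  29. 102. -13.  58. 111.]
195 40 [-41.  -3.  42. 136. -48.  12. 151.]
195 60 None
195 65 None
```

```bash
python3 - <<'E'
from pour import *
lo=np.array([-154.91,-16.99,-72.82,7.12,-82.49,11.32,-174.64]);hi=np.array([154.91,109.72,74.43,147.25,262.49,116.49,174.64])
Rz=Rn.from_euler("z",180,degrees=True)
q0=np.array(robot.current_joint_positions())
for psi in (0,30,60,75,90,105,120,135,-90,-60):
    for fl in (0,1):
        out=[]
        for th in (0,30,60):
            p,e=lip_pose([.435,.02,.135],psi,th)
            if fl: e=(Rn.from_euler("xyz",e,degrees=True)*Rz).as_euler("xyz",degrees=True).tolist()
            q=robot.inverse_kinematics(p,e)
            out.append(None if q is None else (np.round(q).astype(int).tolist(), int(np.minimum(q-lo,hi-q).min())))
        print(psi,fl,out)
E
```

```text
0 0 [([-73, 2, 70, 126, -3, 53, -91], 4), ([-49, 37, 67, 101, -23, 94, -64], 7), None]
0 1 [([-45, 2, 41, 125, -1, 53, 86], 18), ([-27, 24, 31, 100, -10, 89, 97], 27), None]
30 0 [([-61, 5, 65, 125, -6, 54, -52], 9), ([-53, 33, 62, 102, -10, 85, -47], 12), ([-46, 55, 58, 82, -4, 111, -41], 5)]
30 1 [([-37, 3, 39, 124, -3, 53, 124], 20), ([-31, 23, 28, 102, 3, 85, 117], 31), ([-27, 44, 21, 81, 9, 113, 115], 3)]
60 0 [([-49, 11, 61, 120, -12, 55, -12], 13), ([-58, 27, 58, 107, 3, 74, -31], 16), ([-58, 47, 54, 93, 11, 93, -35], 20)]
60 1 [([-27, 8, 35, 120, -5, 54, 161], 13), ([-33, 19, 23, 106, 16, 77, 134], 35), ([-36, 37, 17, 92, 26, 100, 125], 16)]
75 0 [([-45, 15, 59, 118, -15, 56, 7], 15), ([-61, 24, 57, 110, 9, 67, -24], 17), ([-65, 42, 52, 101, 19, 83, -34], 22)]
75 1 [([50, 16, -51, 115, 15, 56, 156], 18), ([-34, 16, 21, 109, 22, 71, 142], 32), ([-41, 33, 16, 100, 34, 93, 128], 23)]
90 0 [([-42, 17, 57, 115, -18, 57, 24], 17), ([-63, 20, 57, 113, 15, 61, -16], 17), ([-72, 37, 52, 109, 28, 73, -34], 22)]
90 1 [([56, 22, -61, 112, 23, 59, 164], 10), ([-34, 14, 19, 113, 27, 65, 15
[... 581 characters left out ...]
, 26), ([-62, 6, 49, 124, 33, 41, 8], 22), ([-77, 12, 40, 136, 72, 55, -48], 11)]
135 1 [([-46, 29, 65, 107, -30, 63, -104], 9), ([39, 12, -62, 121, 51, 52, 172], 2), ([-55, 10, 16, 135, 74, 61, 130], 11)]
-90 0 [([-30, 13, 17, 113, -4, 55, 169], 5), ([-44, 22, 65, 115, -49, 76, -138], 9), ([-19, 42, 64, 112, -67, 113, -110], 3)]
-90 1 [([-56, 16, 49, 114, -15, 56, 0], 25), ([-30, 15, 45, 114, -43, 70, 36], 29), ([-6, 31, 43, 112, -61, 100, 62], 16)]
-60 0 [([43, 21, -69, 116, 23, 58, 173], 1), ([-42, 29, 65, 108, -42, 90, -112], 9), ([-11, 42, 43, 95, -48, 115, -105], 1)]
-60 1 [([-56, 10, 45, 119, -8, 54, 24], 26), ([-27, 21, 41, 108, -34, 82, 58], 33), ([-5, 39, 33, 95, -46, 111, 71], 5)]
```

```bash
python3 - <<'E'
from pour import *
psi=160.3; o=np.array([.4585,.3455,0])
robot.line_to(*tin_tool(o+[0,0,.09],psi,0),velocity=.12)
s=robot.line_to(*tin_tool(o,psi,0),velocity=.06,f_stop=6); log(f"down {s}")
if not s:
    fingers.gripper_to(0.0,80); log("grip")
    robot.line_to(*tin_tool(o+[0,0,.15],psi,0),velocity=.12); log("up")
    x,y=proj([[.459,.345,.18]],"side")[0].astype(int); im=vision.grab_frame("side"); cv2.imwrite("pics/s6.png",cv2.resize(im[y-45:y+45,x-50:x+50,::-1],None,fx=5.5,fy=5.5,interpolation=cv2.INTER_CUBIC))
E
```

```text
down False [0.4645 0.3437 0.0244] f [0.6 0.1 0.6] gap 1.0 gf 0.0 t 39.3
grip [0.4648 0.3444 0.025 ] f [-0.7  0.4  4. ] gap 0.74 gf 89.4 t 39.6
up [0.4635 0.3431 0.1729] f [-0.7  1.4 -4.1] gap 0.738 gf 88.4 t 41.0
```

View pics/s6.png

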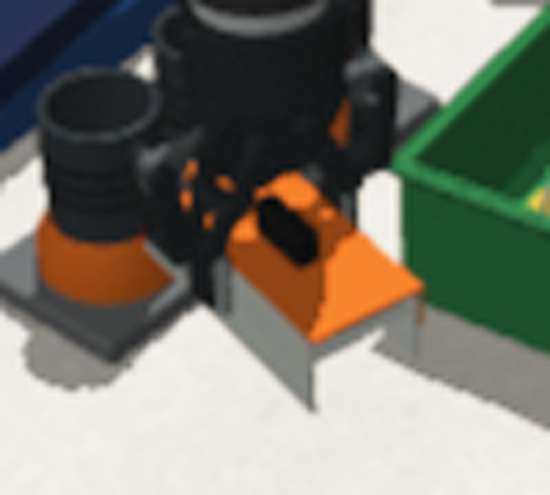

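The tin is held with the lid shut. I carry it over the box to the mat.

```bash
python3 - <<'E'
from pour import *
M=np.array([.474,-.335,.003])
for k in range(1,5):
    f=k/4; o=np.array([.4585,.3455,.15])*(1-f)+(M+[0,0,.15])*f
    robot.line_to(*tin_tool(o,160.3-10.3*f,0),velocity=.2)
log("over mat")
robot.line_to(*tin_tool(M+[0,0,.03],150,0),velocity=.12)
s=robot.line_to(*tin_tool(M+[0,0,-.001],150,0),velocity=.03,f_stop=4); log(f"down {s}")
fingers.gripper_to(1.0); log("open")
p=robot.current_tool_pos(); robot.line_to([p[0],p[1],.20],velocity=.15)
robot.line_to([.45,-.15,.3],velocity=.2)
im=vision.grab_frame("top"); cv2.imwrite("pics/top6.png",im[:,:,::-1]); print("lid",rect(im,"orange",(380,170,480,270),.0475)); print("box",box_now(im))
cv2.imwrite("pics/t6.png",cv2.resize(im[170:270,385:495,::-1],None,fx=5.5,fy=5.5,interpolation=cv2.INTER_CUBIC))
E
```

```text
over mat [ 0.4799 -0.3358  0.1766] f [ 0.1  0.  -5.5] gap 0.739 gf 88.5 t 45.1
down True [ 0.4788 -0.3377  0.028 ] f [-0.5 -0.5  6.4] gap 0.736 gf 89.7 t 47.1
open [ 0.477  -0.3357  0.0256] f [ 0.5 -0.2 -0.8] gap 1.0 gf 0.0 t 47.5
lid [  0.472   -0.3377 150.5456  57.0829 150.6732]
box [4.230000e-01 5.070000e-02 2.475967e+02 1.788538e+02 9.128590e+01]
```

View pics/t6.png

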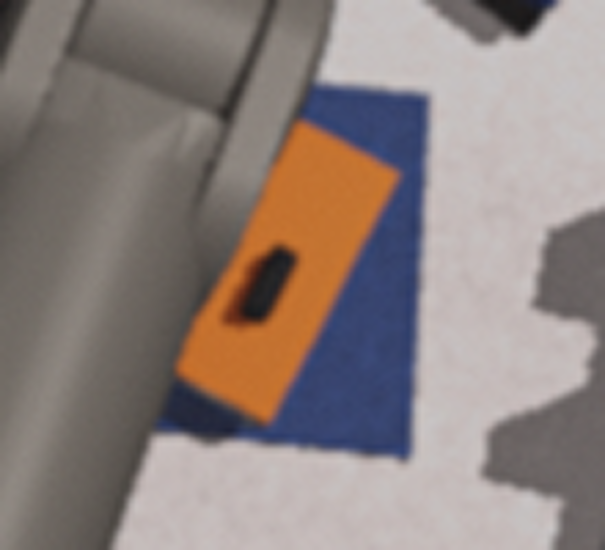

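The tin stands on the mat at yaw 150.7° with its lid shut and the knob at crop (270,282). Now I slide the lid back.

```bash
python3 - <<'E'
from pour import *
kn=unproj([384.5+270.5/5.5,169.5+282.5/5.5],.06)[0]; print("knob",kn)
pred=np.array([.4624,-.3277]); print("pred",pred)
k=(kn+pred)/2 if np.linalg.norm(kn-pred)<.012 else None
if k is None: raise SystemExit("mismatch")
Y=150.6; x=np.array([np.cos(np.radians(Y)),np.sin(np.radians(Y))])
fingers.gripper_to(.55,20)
robot.move_to([k[0],k[1],.15],down(Y))
s=robot.line_to([k[0],k[1],.067],velocity=.06,f_stop=4); log(f"down {s}")
fingers.gripper_to(0,25); log("pinch")
p=np.array(robot.current_tool_pos())
e=p[:2]-.049*x
s=robot.line_to([e[0],e[1],.067],velocity=.04,f_stop=8); log(f"slid {s}")
fingers.gripper_to(.55); p=robot.current_tool_pos(); robot.line_to([p[0],p[1],.15],velocity=.12)
robot.move_to([.40,0,.35],down(120))
im=vision.grab_frame("top"); print("lid",rect(im,"orange",(380,170,480,270),.0475)); print("box",box_now(im))
a=cv2.resize(im[170:270,395:495,::-1],(550,550),interpolation=cv2.INTER_CUBIC)
cv2.imwrite("pics/t7.png",a)
E
```

```text
knob [ 0.46460684 -0.32742523]
pred [ 0.4624 -0.3277]
down False [ 0.4638 -0.3278  0.0674] f [-0.1 -0.7 -0.6] gap 0.546 gf 0.0 t 53.0
pinch [ 0.4637 -0.3277  0.0673] f [-1.1  0.7  2.2] gap 0.158 gf 28.3 t 53.4
slid True [ 0.4637 -0.3277  0.0673] f [-1.2  0.4  5. ] gap 0.155 gf 28.6 t 53.7
lid [  0.4726  -0.3371 150.73    59.6817 150.4397]
box [4.102000e-01 1.077000e-01 1.540785e+02 1.257643e+02 1.797956e+02]
```

View pics/t7.png

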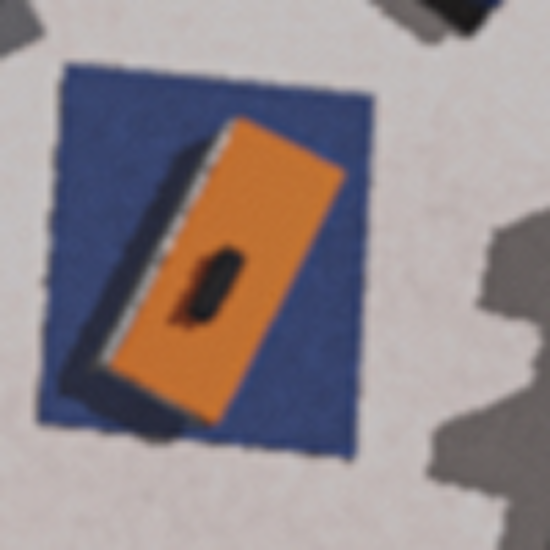

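The lid didn't move: the force stop tripped on the closing transient. I repeat 2.5 mm higher with a looser stop.

```bash
python3 - <<'E'
from pour import *
Y=150.5; x=np.array([np.cos(np.radians(Y)),np.sin(np.radians(Y))]); k=[.4637,-.3277]
robot.move_to([k[0],k[1],.15],down(Y))
s=robot.line_to([k[0],k[1],.0695],velocity=.06,f_stop=6); log(f"down {s}")
fingers.gripper_to(0,25); robot.pause(.2); log("pinch")
p=np.array(robot.current_tool_pos())
for d in (.012,.024,.036,.049):
    e=p[:2]-d*x; s=robot.line_to([e[0],e[1],.0695],velocity=.04,f_stop=20); log(f"slid {s}")
    if s: break
fingers.gripper_to(.55); p=robot.current_tool_pos(); robot.line_to([p[0],p[1],.15],velocity=.12)
robot.move_to([.40,0,.35],down(120))
im=vision.grab_frame("top"); print("lid",rect(im,"orange",(380,170,480,270),.0475))
a=cv2.resize(im[170:270,395:495,::-1],(550,550),interpolation=cv2.INTER_CUBIC)
cv2.imwrite("pics/t8.png",a)
E
```

```text
down False [ 0.4639 -0.328   0.07  ] f [-0.4  0.6  0. ] gap 0.552 gf 0.0 t 59.5
pinch [ 0.4639 -0.3278  0.0698] f [-0.4  1.   2.7] gap 0.156 gf 28.3 t 60.1
slid False [ 0.4734 -0.334   0.0698] f [-1.9  1.   4. ] gap 0.158 gf 28.6 t 60.5
slid False [ 0.4839 -0.3401  0.0698] f [-2.9  0.6  5.4] gap 0.154 gf 28.6 t 61.0
slid False [ 0.4944 -0.3459  0.0698] f [-2.9  0.4  5.5] gap 0.153 gf 28.6 t 61.5
slid False [ 0.5056 -0.3523  0.0698] f [-3.9  1.2  5.8] gap 0.159 gf 28.7 t 61.9
lid [  0.5144  -0.3613 148.0434  60.0412 150.6043]
```

View pics/t8.png

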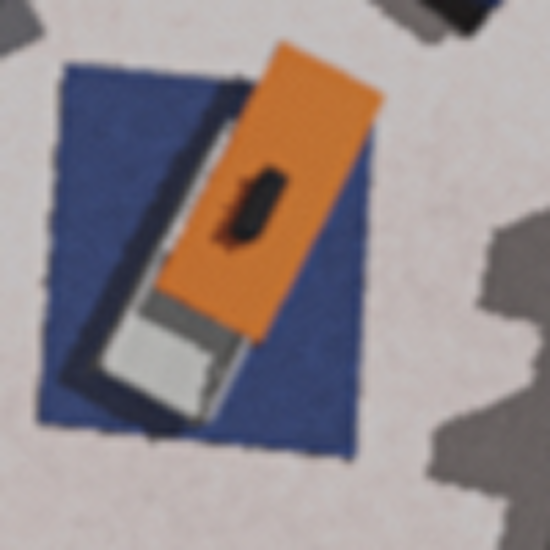

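The lid is back by about 48 mm and the ramp is uncovered, with the tin unmoved. Now I lift and pour.

```bash
cat > go.py <<'E'
from pour import *
import pour
G=dict(gx=-.010,gz=.025)
def T(o,psi,th): return tin_tool(o,psi,th,**G)
def L(lip,psi,th):
    Rt=Rn.from_euler("ZY",[psi,th],degrees=True); return T(np.array(lip)-Rt.apply([.074,0,.034]),psi,th)
O=np.array([.4742,-.3337,.003]); PSI=150.5
E
python3 - <<'E'
from go import *
fingers.gripper_to(1.0,100)
robot.move_to(*T(O+[0,0,.10],PSI,0))
s=robot.line_to(*T(O,PSI,0),velocity=.06,f_stop=6); log(f"down {s}")
if s: raise SystemExit
fingers.gripper_to(0,100); log("grip")
robot.line_to(*T(O+[0,0,.16],PSI,0),velocity=.1); log("up")
im=vision.grab_frame("top"); print("lid",rect(im,"orange",(380,170,520,270),.205)); b=box_now(im); print("box",b)
bx,by=b[0]+.003,b[1]
for p in [(T([.43,-.19,.163],120,0)),L([bx,by-.05,.197],90,0),L([bx,by-.05,.165],90,25)]:
    robot.line_to(*p,velocity=.15)
log("prepour")
im=vision.grab_frame("side"); x,y=proj([[bx,by-.06,.17]],"side")[0].astype(int); cv2.imwrite("pics/s9.png",cv2.resize(im[y-50:y+60,x-70:x+70,::-1],None,fx=5,fy=5,interpolation=cv2.INTER_CUBIC))
np.save("box.npy",[bx,by])
E
```

```text
down False [ 0.4831 -0.3389  0.0284] f [ 0.6 -0.6  0.6] gap 0.999 gf 0.0 t 68.6
grip [ 0.4831 -0.3398  0.0291] f [ 0.  -0.8  4.5] gap 0.736 gf 111.0 t 68.9
up [ 0.4826 -0.3383  0.1873] f [ 0.   1.7 -4.1] gap 0.742 gf 109.9 t 70.7
lid [  0.5725  -0.3622  15.5095   4.9865 123.0225]
box [4.227000e-01 5.090000e-02 2.482616e+02 1.787414e+02 9.164580e+01]
prepour [ 0.4256 -0.0803  0.1926] f [-1.7 -1.3 -5.1] gap 0.736 gf 110.5 t 73.5
```

View pics/s9.png

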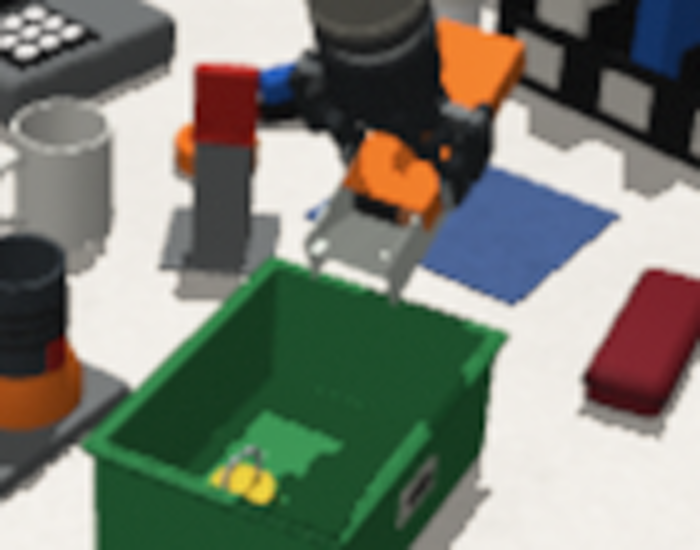

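The tin is tipped 25° with its lip over the box and the lid kept back. I tip it further.

```bash
python3 - <<'E'
from go import *
bx,by=np.load("box.npy")
robot.line_to(*L([bx,by-.045,.145],90,42),velocity=.08)
robot.line_to(*L([bx,by-.045,.135],90,58),velocity=.04); robot.pause(1.2); log("tipped")
im=vision.grab_frame("side"); x,y=proj([[bx,by,.12]],"side")[0].astype(int); cv2.imwrite("pics/s10.png",cv2.resize(im[y-50:y+50,x-70:x+70,::-1],None,fx=5,fy=5,interpolation=cv2.INTER_CUBIC))
E
```

```text
tipped [ 0.4257 -0.0462  0.2015] f [-0.1 -0.5 -2.3] gap 0.74 gf 112.4 t 75.8
```

View pics/s10.png

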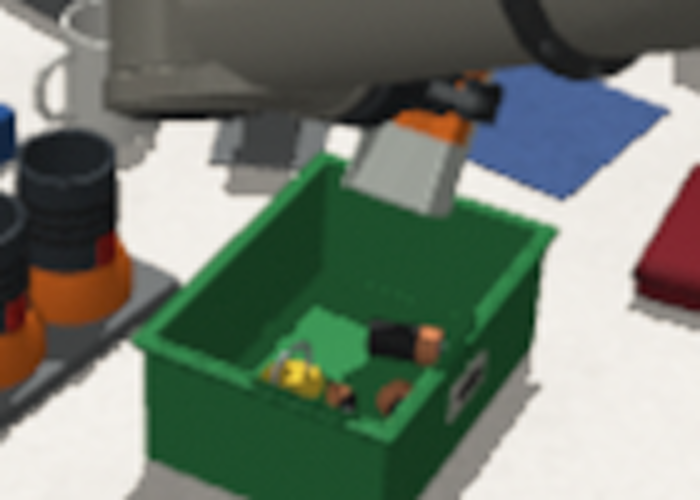

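All three cells are in the box with the pack. I return the tin to the mat and shut the lid.

```bash
python3 - <<'E'
from go import *
bx,by=np.load("box.npy")
robot.line_to(*L([bx,by-.05,.175],90,25),velocity=.12)
robot.line_to(*L([bx,by-.05,.20],90,0),velocity=.12)
robot.line_to(*T([.43,-.19,.163],120,0),velocity=.15)
robot.line_to(*T(O+[0,0,.10],PSI,0),velocity=.15)
robot.line_to(*T(O+[0,0,.02],PSI,0),velocity=.1)
s=robot.line_to(*T(O+[0,0,-.001],PSI,0),velocity=.03,f_stop=4); log(f"down {s}")
fingers.gripper_to(1.0); log("open")
p=robot.current_tool_pos(); robot.line_to([p[0],p[1],.17],velocity=.15)
robot.move_to([.40,0,.35],down(120))
im=vision.grab_frame("top"); print("lid",rect(im,"orange",(380,170,480,270),.0475))
cv2.imwrite("pics/t11.png",cv2.resize(im[170:270,395:495,::-1],(550,550),interpolation=cv2.INTER_CUBIC))
E
```

```text
down True [ 0.4827 -0.3383  0.0291] f [-0.3  0.4  4.3] gap 0.74 gf 112.7 t 80.9
open [ 0.4815 -0.337   0.0275] f [0.3 0.1 0.2] gap 1.0 gf 0.0 t 81.2
lid [  0.515   -0.3587 148.3186  59.9138 150.5189]
```

View pics/t11.png

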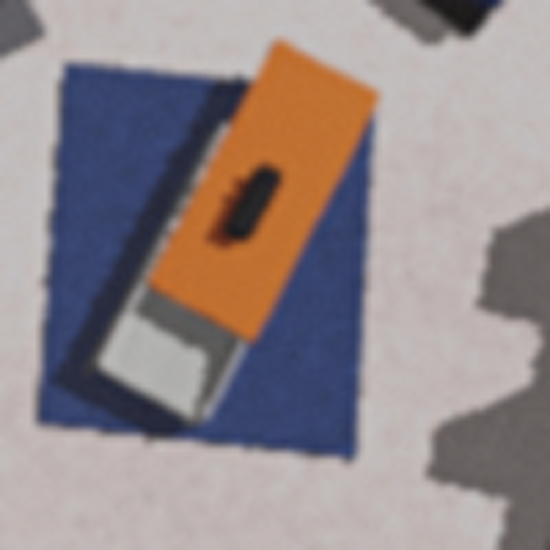

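The tin is back on the mat, with the lid still about 48 mm back and the knob 2.6 mm over in y. Now I shut it.

```bash
python3 - <<'E'
from go import *
Y=150.5; x=np.array([np.cos(np.radians(Y)),np.sin(np.radians(Y))]); k=[.5062,-.3497]
fingers.gripper_to(.55,20)
robot.move_to([k[0],k[1],.15],down(Y))
s=robot.line_to([k[0],k[1],.071],velocity=.06,f_stop=6); log(f"down {s}")
fingers.gripper_to(0,20); robot.pause(.2); log("pinch")
p=np.array(robot.current_tool_pos())
for d in (.016,.032,.046,.0495):
    e=p[:2]+d*x; s=robot.line_to([e[0],e[1],.071],velocity=.04,f_stop=15); log(f"slid {s}")
    if s: break
fingers.gripper_to(.55); p=robot.current_tool_pos(); robot.line_to([p[0],p[1],.17],velocity=.12)
robot.move_to([.40,0,.40],down(120))
im=vision.grab_frame("top"); print("lid",rect(im,"orange",(380,170,480,270),.0475))
cv2.imwrite("pics/t12.png",cv2.resize(im[170:270,395:495,::-1],(550,550),interpolation=cv2.INTER_CUBIC))
E
```

```text
down False [ 0.5064 -0.35    0.0715] f [0.  0.1 0. ] gap 0.55 gf 0.0 t 87.3
pinch [ 0.5064 -0.3498  0.0713] f [0.3 0.6 3.3] gap 0.157 gf 23.3 t 87.9
slid False [ 0.4916 -0.3417  0.0713] f [-1.1  0.3  6.5] gap 0.156 gf 23.7 t 88.4
slid False [ 0.4781 -0.3339  0.0713] f [-0.5  0.5  4.8] gap 0.155 gf 23.8 t 89.0
slid False [ 0.4657 -0.327   0.0712] f [ 1.5 -1.2  5.8] gap 0.155 gf 23.8 t 89.5
slid False [ 0.4632 -0.3254  0.0713] f [ 1.6 -1.4  6.3] gap 0.158 gf 23.8 t 89.7
lid [  0.4719  -0.3349 150.1281  59.4282 150.4497]
```

View pics/t12.png

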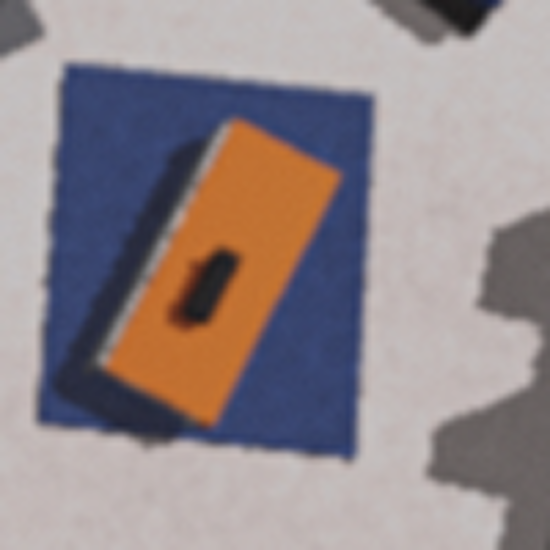

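The lid is fully shut and the tin stands within the mat. I make one numeric check of the empty bores, the hook and the box without another picture, then hand in.

```bash
python3 - <<'E'
from h import *
im0=cv2.cvtColor(cv2.imread("pics/top0.png"),cv2.COLOR_BGR2HSV).astype(int)
y=np.array([.0885,.996]); 
for k in (0,1,2):
    c=proj([[*(np.array([.6377,.0648])+.092*k*y),.1]])[0].astype(int); r=im0[c[1]-10:c[1]+10,c[0]-10:c[0]+10]
    print(k,c,"yellow",((r[...,0]>20)&(r[...,0]<35)&(r[...,1]>120)).sum())
robot.move_to([.45,-.15,.35],down(120))
im=vision.grab_frame("top"); print("handle",rect(im,"red",(370,140,405,180),0.16),"box",box_now(im)); log("end")
print(workorder.close_job())
E
```

```text
0 [294 159] yellow 114
1 [262 156] yellow 0
2 [230 154] yellow 0
handle [ 0.6143 -0.1755 33.4173 14.7062 24.0477] box [4.227000e-01 5.060000e-02 2.479435e+02 1.787935e+02 9.156880e+01]
end [ 0.4505 -0.1484  0.3502] f [ 0.4 -0.6  0.6] gap 0.546 gf 0.0 t 93.6
the job is handed in; nothing more can be done
None
```

I handed the job in at about 94 s without seeing a verdict: the one pack and all three cells are in the box, the tin is on the mat with its lid shut, and the hook is back in its holder; I viewed 16 pictures, two over the limit of 14, and the arm partly hid the hook in the last check.

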